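# Back the peg press off by one turn

## Robot

A 7-joint arm with a two-finger parallel gripper is mounted at the origin on the work surface. World frame = base frame: x ahead of the robot, y to its left, z up, the work surface at z = 0. Lengths are in m, angles in rad, forces in N, time in s.
With the tool pointing down it reaches from about 0.425 to 0.925 m from the base axis. Payload 6.8 kg.
Tool frame: the origin (TCP) lies on the centre line of the jaws, within the pads' length; the fingertips stand bot.tip_reach ahead of it and the grasp point (between the pads) lies 3 mm ahead of it (bot.tip_reach is the distance from the TCP to the fingertips, in m); z points along the fingers, y is the line along which they close (so a half turn about z gives the same grasp; the last joint's range is limited). The gripper opens to 85 mm and grips with 20 to 120 N. Pads are 22 mm wide; open, the fingers measure 114 mm over their backs; the gripper's body (76 mm by 85 mm) begins 54 mm behind the grasp point. The pads swing forward as they close: fully open they stand 13 mm farther back than shut.
Start: joints at [1.008, 0.477, 0.022, 1.555, -0.011, 1.109, -0.083], TCP at [0.297, -0.606, 0.253] pointing down, gripper open.
Joint ranges: [-2.96, 2.96], [-0.34, 2.1], [-1.41, 1.46], [0.24, 2.44], [-1.37, 4.51], [0.17, 1.92], [-2.96, 2.96]. Speed limits (rad/s): [2.39, 2.39, 3.14, 3.14, 3.14, 3.14, 3.14].

## Interface

Orientations are given as a unit quaternion [w, x, y, z].
In Python, from station import bot gives the robot as it stands.
- The arm moves only by the tool jog_arm, never from a script. Its argument "deltas" is a list of rows, each a list of 7 numbers: the shift along the world's x, y, z in m, then the turn, a rotation vector about the world's x, y, z in rad, then the opening, from 0 (shut) to 1 (fully open). In form: [[x, y, z, rx, ry, rz, grip], ...]. A call has 1 to 10 rows; each row shifts and turns the commanded pose from where the row before left it; what a row does not reach is not made up. A row lasts 1/10 s, in which the tool goes at most 50 mm and 8.59 degrees, less where a joint would pass 70% of its speed; a pose out of reach is approached as far as the arm can. A call with a gripper value outside its range is refused whole. The fingers move at their own pace and stop on an object; "newtons" is the grip in N (left out, the last holds). Time passes only in rows, so rows that do not move let the fingers close. It gives the time, the measured TCP pose, the force, the opening and the grip force at its end, in the units of the state.
- bot.get_obs(): the state, without advancing time (a new reading comes with each control period).
- bot.read_camera(name): name is "scene" or "top" or "wrist"; returns a dict with "img" (420x560x3 uint8, red, green, blue), "K" (3x3 intrinsics, pixels), "eye" and "attitude" of the camera in the world. Camera axes: x right, y down, z forward; pixel columns grow to the right and rows downward; lengths in m; the calibration is good to about 2 mm. The wrist camera is an equidistant fisheye: a pixel r from the principal point sees the ray r / f radians off the axis. A picture is of the moment at which its call begins. There is no depth.
- bot.hand_in(): hands the job in; it is judged then, once.
The state is a dict: "t": time; "q": joint angles; "joint_vel": joint speeds; "joint_torque": joint torques, N m; "eef_pos": TCP position; "tool_rot": TCP orientation; "contact_force": force on the tool from outside, world axes, zero at the start; "torque": the same for the moment, N m; "gripper_width": opening from 0.0 (shut) to 1.0 (fully open); "grasp_force": force on a finger pad.
Only numpy, scipy, OpenCV 4.12 (cv2) and the standard library are available. Lean on these libraries where they do the work, as an engineer would, in place of code of your own. Each camera call takes 0.05 s, during which the arm holds its last target. There are 200 camera calls.

## Task

A tent peg is clamped in the small screw press on the desk. Free it by backing the press off exactly one full turn: with the fingertips or the outside of the fingers, push the upright black handle on the hand wheel round anticlockwise (seen from above), without gripping the handle or pushing on the rim and spokes, until it is back where it began. Then take the hand clear; leave the other pegs, the puller and everything else on the desk where they are.

Things in the scene. Friction and masses are not known exactly. Their poses are not given: they have to be found in the camera images.
- press: small screw press fixed to the desk, at any yaw: grey round base of diameter 160 mm, two steel columns, crossbar (144 x 36 mm, top 122 mm above the desk), and on top a level hand wheel. A silver tent peg lies clamped in its bed and sticks out 80 mm either way from the axis. Origin: on the wheel's axis, at desk height.
- wheel_centre (a point): point on the wheel's upright axis, 174 mm above the desk, level with the middle of the handle; fixed to the press. The wheel's hub has radius 18 mm, its top at 160 mm; the bare screw end (radius 8 mm) stands up to 185 mm above the desk.
- handle_mid (a point): middle of the hand wheel's only handle, at the outer end of one spoke, 72 mm from the axis, 174 mm above the desk. The handle is a black upright post, fixed to the wheel, oval in plan: 28 mm along the rim by 20 mm across it, 50 mm tall, from the rim's top (149 mm above the desk) to 199 mm.
- wheel (a joint): turn of the hand wheel about its upright axis in rad: 0 at the start (screwed tight, against a stop), growing anticlockwise as seen from above, 6.283 = one full turn; it could go on to two turns. Stiff, no spring: the handle needs 6 to 8 N along the rim to move, and the wheel stays where it is left.
- plate (a joint): rise of the press's pressing plate in m: 0 at the start, clamping the peg; the wheel's screw lifts it 8 mm per anticlockwise turn.
- rim: the wheel's steel rim and three spokes (not the handle): rim centre-line radius 72 mm, 12 mm thick, top 149 mm above the desk; origin on the axis at desk height
- grip_front: the half of the handle post that goes ahead when the wheel turns anticlockwise (origin on the wheel's axis at desk height)
- grip_rear: the half of the handle post that trails when the wheel turns anticlockwise, where it is pushed (origin on the wheel's axis at desk height)
- peg_loose: bystander: loose silver tent peg lying on the desk near the press, 160 x 18 x 9 mm; origin under its middle
- puller: bystander: yellow plastic peg puller with T grip and steel hook, about 145 x 80 x 16 mm, lying near the press; origin under its middle
- pot: bystander: grey empty pot near the press, radius 42 mm, 75 mm tall; origin at its underside
- tin: bystander: round flat tin near the press, radius 28 mm, 22 mm tall; origin at its underside
- mug: bystander: white mug on the left of the desk, radius 40 mm, 90 mm tall; origin at its underside
- rack_peg0: bystander: silver tent peg standing in a slot of the bamboo rack on the right, its top 170 mm above the desk; origin at its foot
- rack_peg1: bystander: silver tent peg standing in a slot of the bamboo rack on the right, its top 170 mm above the desk; origin at its foot
- rack_peg2: bystander: silver tent peg standing in a slot of the bamboo rack on the right, its top 170 mm above the desk; origin at its foot

How it is judged:
By the outcome, as a careful person would: the job done as asked, in the order asked, and still so for the second after the job is handed in, with the robot touching nothing.
It also fails if it takes over 58 s, if anything falls off the work surface, if the arm or the gripper's body presses on something with over 40 N, if the wrist force passes 120 N, or if a joint passes its speed limit or range.

## Working session

There is one attempt and no reset: what is moved stays moved. The work goes in short steps, Python scripts to look and compute and a tool call to move; the robot and the scene stay as the last step left them, time stands still between calls to the robot, and variables do not carry over. Pictures are saved under pics/ and viewed, at most 10 in all, crops included, and the job is handed in when it is done.

Besides the shell and the picture viewer there is one more tool, called after "Emit:" as name(argument=value, ...) on one line, values as JSON. jog_arm: Moves the arm, as the interface text tells. Its arguments: {"type":"object","properties":{"deltas":{"type":"array"},"newtons":{"type":"number"}},"required":["deltas"]}

```bash
mkdir -p pics; python3 - <<'E'
from station import bot
import cv2,numpy as np
o=bot.get_obs();print(o['eef_pos'],o['tool_rot'],o['t'],bot.tip_reach)
for n in("top","scene"):
    c=bot.read_camera(n);cv2.imwrite(f"pics/{n}0.png",cv2.resize(c["img"][:,:,::-1],(800,600),interpolation=cv2.INTER_CUBIC));print(n,c["K"],c["eye"],c["attitude"])
E
```

```text
[ 0.29625514 -0.605906    0.25233243] [-8.71763650e-04  9.74258170e-01  2.25433339e-01 -2.60541754e-04] 0.0 0.022
top [[500.33506807   0.         277.83731465]
 [  0.         500.33506807 214.43274492]
 [  0.           0.           1.        ]] [ 0.26980842 -0.04965204  1.71176168] [ 0.06522036 -0.69627049  0.71266508 -0.05533703]
scene [[439.23605618   0.         281.35769863]
 [  0.         439.23605618 215.10204494]
 [  0.           0.           1.        ]] [ 1.16383657 -0.71110275  1.02888877] [-0.35456774  0.86634671  0.32267554 -0.14001997]
```

View pics/top0.png

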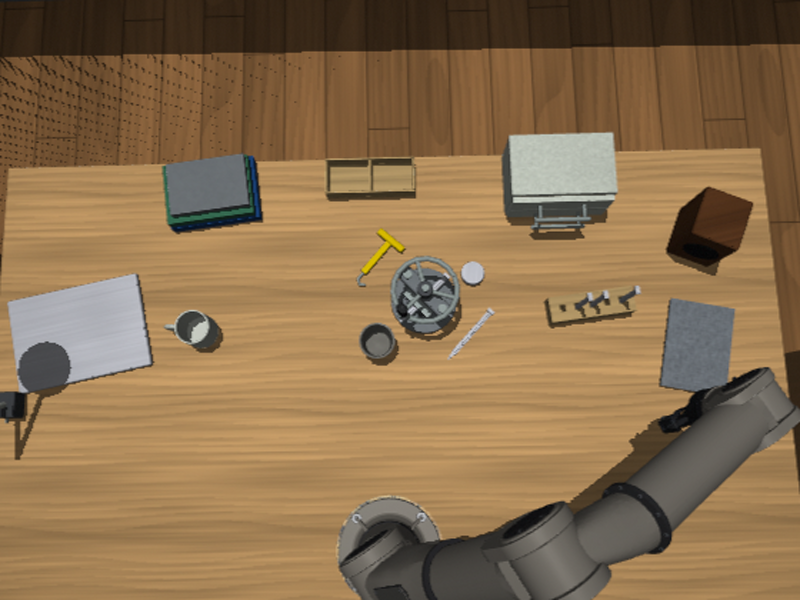

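View pics/scene0.png

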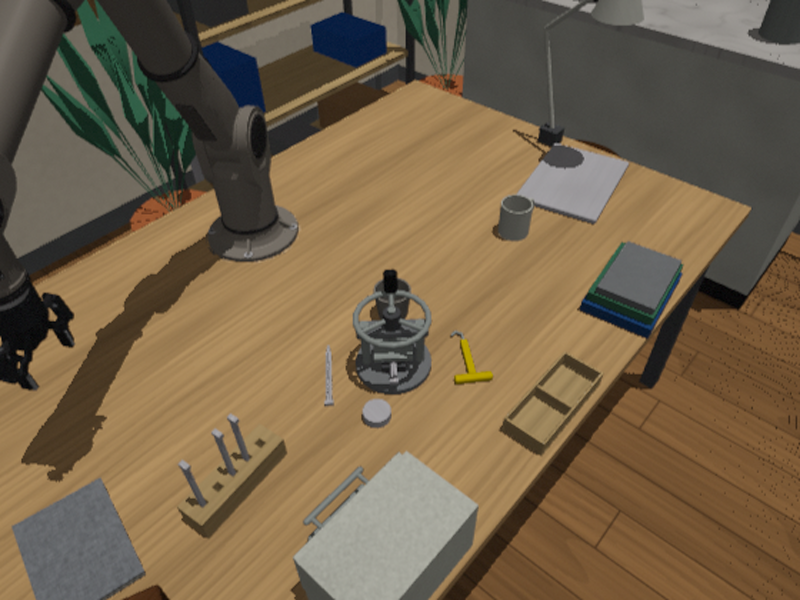

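The top view shows the wheel around (425,292), the handle near (403,310), the pot at (378,342), the puller at (380,255), the tin at (472,273) and the loose peg at (472,333). I'll enlarge a crop of that area.

```bash
cat > h.py <<'E'
import numpy as np
from scipy.spatial.transform import Rotation as R
def ray(c,u,v,z):
    q=np.asarray(c["attitude"]); d=R.from_quat(q[[1,2,3,0]]).apply(np.linalg.inv(c["K"])@[u,v,1])
    e=np.asarray(c["eye"]); return e+d*(z-e[2])/d[2]
E
python3 - <<'E'
from station import bot
import cv2
c=bot.read_camera("top")
i=c["img"][150:270,240:360,::-1]   # 5x
cv2.imwrite("pics/crop.png",cv2.resize(i,(600,600),interpolation=cv2.INTER_CUBIC))
E
```

```text
(no output)
```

View pics/crop.png

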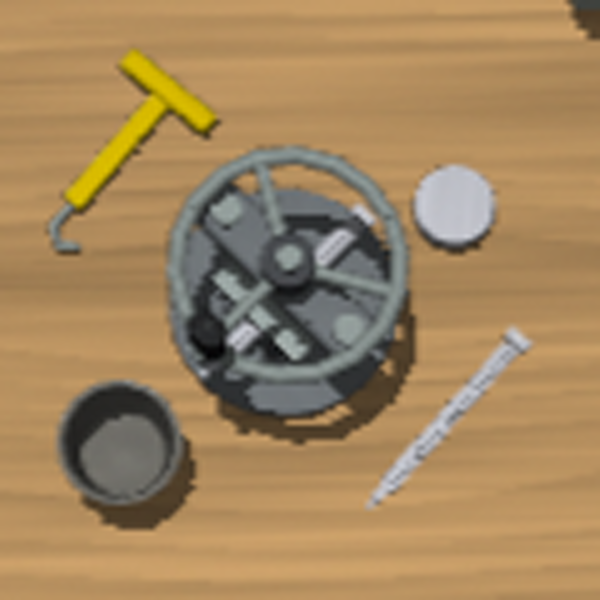

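```bash
python3 - <<'E'
from station import bot
import numpy as np
from h import ray
c=bot.read_camera("top")
p=lambda u,v,z:ray(c,240+u/5-.4,150+v/5-.4,z)
C=p(288,264,.147);S=p(289,257,.185);H=p(207,333,.195)
print(C,S,H); 
for z in(.17,.199):
  d=p(207,333,z)-S; print(np.hypot(d[0],d[1]),np.degrees(np.arctan2(d[1],d[0])))
for a,b in((167,264),(409,264),(288,147),(288,381)):print(np.linalg.norm(p(a,b,.147)-C))
b=p(340,205,.15)
E
```

```text
[ 0.57715875 -0.09319072  0.147     ] [ 0.57411277 -0.09288101  0.185     ] [ 0.52576548 -0.04086054  0.195     ]
0.06832678248210595 130.22902586104803
0.07146260093028657 133.31314824757024
0.07710087966563367
0.07698018927470682
0.07656118781533458
0.07533346732693276
```

The wheel centre is at (0.576, -0.093), and the rim measures 77 mm against 78 mm expected. The handle is at about 133°. I'll move above a point behind the handle.

Emit:
jog_arm(deltas=[[0.01,0.02,0.01,0,0,0.02,0],[0.018,0.039,0.005,0,0,0.02,0],[0.018,0.039,0.005,0,0,0.02,0],[0.018,0.039,0.005,0,0,0.02,0],[0.018,0.039,0.005,0,0,0.02,0],[0.018,0.039,0.005,0,0,0.02,0],[0.018,0.039,0.005,0,0,0.02,0],[0.018,0.039,0.005,0,0,0.02,0],[0.018,0.039,0.005,0,0,0.02,0],[0.018,0.039,0,0,0,0.02,0]])

```text
t: 1.2
eef_pos: [0.4692, -0.2339, 0.3041]
tool_rot: [0.001, 0.947, 0.322, 0.0]
contact_force: [1.2, 0.0, -0.1]
gripper_width: -0.001
grasp_force: 0.0
```

Emit:
jog_arm(deltas=[[0.018,0.039,0,0,0,0.02,0],[0.018,0.039,0,0,0,0.02,0],[0.018,0.039,0,0,0,0.02,0],[0.018,0.039,0,0,0,0.02,0],[0.014,0.03,0,0,0,0.02,0],[0.01,0.031,0,0,0,0,0],[0,0,0,0,0,0,0],[0,0,0,0,0,0,0]])

```text
t: 2.0
eef_pos: [0.5644, -0.0179, 0.303]
tool_rot: [-0.0, 0.929, 0.369, -0.0]
contact_force: [-0.0, -0.1, 0.0]
gripper_width: 0.003
grasp_force: 0.0
```

```bash
cat > s.py <<'E'
from station import bot
import numpy as np
from scipy.spatial.transform import Rotation as R
def st():
    o=bot.get_obs();q=np.asarray(o['tool_rot']);y=R.from_quat(q[[1,2,3,0]]).as_matrix()
    p=np.asarray(o['eef_pos']);print('t',round(o['t'],2),'p',p.round(4),'zax',y[:,2].round(3),'yaw_y',np.degrees(np.arctan2(y[1,1],y[0,1])).round(1),'F',np.round(o['contact_force'],1),'q',np.round(o['q'],2))
    return p
if __name__=="__main__": st()
E
python3 s.py
```

```text
t 2.0 p [ 0.5644 -0.0179  0.303 ] zax [-0.001 -0.    -1.   ] yaw_y -46.7 F [-0.  -0.1  0. ] q [ 0.22  0.28 -0.36  1.74  0.11  1.14 -0.99]
```

Emit:
jog_arm(deltas=[[0,0,-0.03,0,0,0,0],[0,0,-0.03,0,0,0,0],[0,0,-0.025,0,0,0,0],[0,0,-0.02,0,0,0,0],[0,0,-0.01,0,0,0,0],[0,0,-0.005,0,0,0,0],[0,0,0,0,0,0,0]])

```text
t: 2.7
eef_pos: [0.5645, -0.0191, 0.1833]
tool_rot: [0.0, 0.93, 0.368, -0.0]
contact_force: [-0.0, 0.2, -0.2]
gripper_width: 0.003
grasp_force: 0.0
```

```bash
cat >> s.py <<'E'
def plan(a,b,n,d=.025):
    """rows from the present commanded point to handle angle b in n steps, deg"""
    C=np.array([.576,-.093])
    f=lambda t:C+.072*np.array([np.cos(t),np.sin(t)])-d*np.array([-np.sin(t),np.cos(t)])
    P=np.array([f(np.radians(t)) for t in np.linspace(a,b,n+1)])
    print('target start',P[0].round(4));print(np.diff(P,axis=0).round(4).tolist(),'turn',round(np.radians((b-a)/n),4))
E
python3 - <<'E'
from s import *
st()
plan(118,143,5)
for a in(143,193,243,293): plan(a,a+50,10)
import cv2
c=bot.read_camera("wrist");cv2.imwrite("pics/w1.png",c["img"][:,:,::-1])
E
```

```text
t 2.7 p [ 0.5645 -0.0191  0.1833] zax [-0. -0. -1.] yaw_y -46.8 F [-0.   0.2 -0.2] q [ 0.2   0.4  -0.34  1.87  0.17  0.9  -1.04]
target start [ 0.5643 -0.0177]
[[-0.0065, -0.0013], [-0.0064, -0.0019], [-0.0062, -0.0024], [-0.006, -0.003], [-0.0057, -0.0035]] turn 0.0873
target start [ 0.5335 -0.0297]
[[-0.0054, -0.0039], [-0.005, -0.0044], [-0.0046, -0.0048], [-0.0042, -0.0052], [-0.0037, -0.0055], [-0.0032, -0.0058], [-0.0027, -0.0061], [-0.0021, -0.0063], [-0.0016, -0.0065], [-0.001, -0.0066]] turn 0.0873
target start [ 0.5002 -0.0848]
[[-0.0004, -0.0066], [0.0002, -0.0066], [0.0007, -0.0066], [0.0013, -0.0065], [0.0019, -0.0064], [0.0024, -0.0062], [0.003, -0.006], [0.0035, -0.0057], [0.0039, -0.0054], [0.0044, -0.005]] turn 0.0873
target start [ 0.521  -0.1458]
[[0.0048, -0.0046], [0.0052, -0.0042], [0.0055, -0.0037], [0.0058, -0.0032], [0.0061, -0.0027], [0.0063, -0.0021], [0.0065, -0.0016], [0.0066, -0.001], [0.0066, -0.0004], [0.0066, 0.0002]] turn 0.0873
target start [ 0.5811 -0.169 ]
[[0.0066, 0.0007], [0.0065, 0.0013], [0.0064, 0.0019], [0.0062, 0.0024], [0.006, 0.003], [0.0057, 0.0035], [0.0054, 0.0039], [0.005, 0.0044], [0.0046, 0.0048], [0.0042, 0.0052]] turn 0.0873
```

View pics/w1.png

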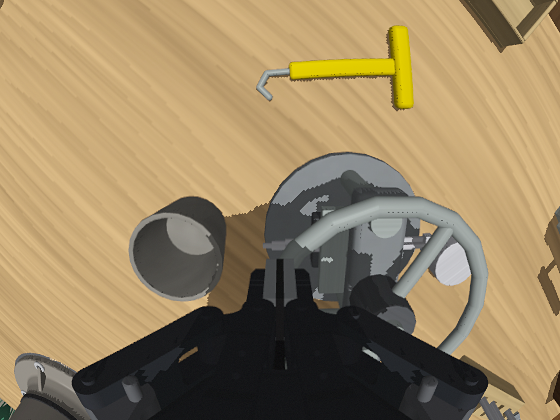

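The wrist view shows the shut fingertips over the rim at (283,250) with nothing touching. The pot and puller are clear below. I'll start pushing.

Emit:
jog_arm(deltas=[[-0.0065,0,0,0,0,0,0],[-0.0064,-0.0019,0,0,0,0,0],[-0.0062,-0.0024,0,0,0,0,0],[-0.006,-0.003,0,0,0,0.0873,0],[-0.0057,-0.0035,0,0,0,0.0873,0]])

```text
t: 3.25
eef_pos: [0.5348, -0.0278, 0.1841]
tool_rot: [0.0, 0.893, 0.45, 0.002]
contact_force: [6.0, 3.0, -3.0]
gripper_width: -0.002
grasp_force: 3.1
```

```bash
python3 s.py
```

```text
t 3.25 p [ 0.5348 -0.0278  0.1841] zax [ 0.005  0.002 -1.   ] yaw_y -36.5 F [ 6.  3. -3.] q [ 0.25  0.36 -0.39  1.94  0.17  0.87 -0.86]
```

Emit:
jog_arm(deltas=[[-0.0054,-0.0039,0,0,0,0.0873,0],[-0.005,-0.0044,0,0,0,0.0873,0],[-0.0046,-0.0048,0,0,0,0.0873,0],[-0.0042,-0.0052,0,0,0,0.0873,0],[-0.0037,-0.0055,0,0,0,0.0873,0],[-0.0032,-0.0058,0,0,0,0.0873,0],[-0.0027,-0.0061,0,0,0,0.0873,0],[-0.0021,-0.0063,0,0,0,0.0873,0],[-0.0016,-0.0065,0,0,0,0.0873,0],[-0.001,-0.0066,0,0,0,0.0873,0]])

```text
t: 4.25
eef_pos: [0.4996, -0.0822, 0.184]
tool_rot: [-0.001, 0.618, 0.786, 0.001]
contact_force: [-3.0, 6.2, 4.9]
gripper_width: 0.002
grasp_force: 3.6
```

```bash
python3 - <<'E'
from s import *
st()
import cv2
a=bot.read_camera("scene")["img"][150:300,200:360,::-1];cv2.imwrite("pics/s2.png",cv2.resize(a,(640,600),interpolation=cv2.INTER_CUBIC))
E
```

```text
t 4.25 p [ 0.4996 -0.0822  0.184 ] zax [-0.     0.002 -1.   ] yaw_y 13.6 F [-3.   6.2  4.9] q [ 0.5   0.34 -0.55  1.99  0.23  0.87  0.07]
```

View pics/s2.png

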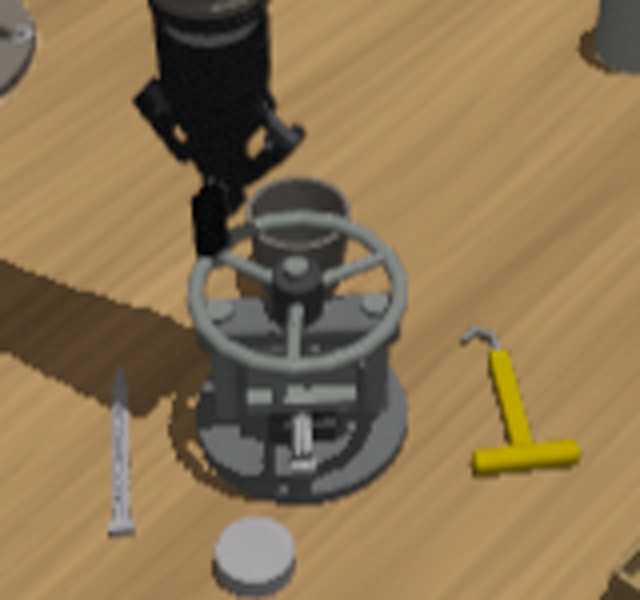

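The scene crop shows the handle at (208,220) moving ahead of the fingertips, and the bystanders have not moved. I'll keep going.

Emit:
jog_arm(deltas=[[-0.0004,-0.0066,0,0,0,0.0873,0],[0.0002,-0.0066,0,0,0,0.0873,0],[0.0007,-0.0066,0,0,0,0.0873,0],[0.0013,-0.0065,0,0,0,0.0873,0],[0.0019,-0.0064,0,0,0,0.0873,0],[0.0024,-0.0062,0,0,0,0.0873,0],[0.003,-0.006,0,0,0,0.0873,0],[0.0035,-0.0057,0,0,0,0.0873,0],[0.0039,-0.0054,0,0,0,0.0873,0],[0.0044,-0.005,0,0,0,0.0873,0]])

```text
t: 5.3
eef_pos: [0.5181, -0.1455, 0.1828]
tool_rot: [-0.003, 0.23, 0.973, -0.001]
contact_force: [-8.3, 1.3, 5.5]
gripper_width: 0.003
grasp_force: 3.9
```

```bash
python3 s.py
```

```text
t 5.3 p [ 0.5181 -0.1455  0.1828] zax [-0.006 -0.001 -1.   ] yaw_y 63.4 F [-8.3  1.3  5.5] q [ 0.71  0.42 -0.7   1.91  0.34  0.93  0.96]
```

Emit:
jog_arm(deltas=[[0.0048,-0.0046,0,0,0,0.0873,0],[0.0052,-0.0042,0,0,0,0.0873,0],[0.0055,-0.0037,0,0,0,0.0873,0],[0.0058,-0.0032,0,0,0,0.0873,0],[0.0061,-0.0027,0,0,0,0.0873,0],[0.0063,-0.0021,0,0,0,0.0873,0],[0.0065,-0.0016,0,0,0,0.0873,0],[0.0066,-0.001,0,0,0,0.0873,0],[0.0066,-0.0004,0,0,0,0.0873,0],[0.0066,0.0002,0,0,0,0.0873,0]])

```text
t: 6.3
eef_pos: [0.5785, -0.1731, 0.1826]
tool_rot: [-0.003, -0.201, 0.979, -0.002]
contact_force: [-6.4, -8.8, 1.8]
gripper_width: -0.001
grasp_force: 4.2
```

```bash
python3 s.py
```

```text
t 6.3 p [ 0.5785 -0.1731  0.1826] zax [-0.005 -0.006 -1.   ] yaw_y 113.2 F [-6.4 -8.8  1.8] q [ 0.8   0.58 -0.85  1.75  0.5   1.04  1.75]
```

Emit:
jog_arm(deltas=[[0.0056,0.0022,0,0,0,0.0873,0],[0.0057,0.0026,0,0,0,0.0873,0],[0.0062,0.0022,0,0,0,0.0873,0],[0.0062,0.0024,0,0,0,0.0873,0],[0.006,0.003,0,0,0,0.0873,0],[0.0057,0.0035,0,0,0,0.0873,0]])

```text
t: 6.9
eef_pos: [0.6155, -0.1585, 0.1828]
tool_rot: [-0.003, -0.448, 0.894, -0.003]
contact_force: [-0.5, -10.6, -1.3]
gripper_width: -0.002
grasp_force: 4.3
```

```bash
python3 s.py
```

```text
t 6.9 p [ 0.6155 -0.1585  0.1828] zax [-0.002 -0.007 -1.   ] yaw_y 143.2 F [ -0.5 -10.6  -1.3] q [ 0.8   0.67 -0.95  1.67  0.6   1.12  2.18]
```

Emit:
jog_arm(deltas=[[-0.006,-0.008,0,0,0,0,0],[-0.006,-0.008,0.005,0,0,0,0],[0,0,0.03,0,0,0,0],[0,0,0.04,0,0,0,0],[0,0,0.025,0,0,-0.149,0],[0,0,0,0,0,-0.149,0],[0,0,0,0,0,-0.149,0],[0,0,0,0,0,-0.149,0],[0,0,0,0,0,-0.149,0],[0,0,0,0,0,-0.149,0]])

```text
t: 7.9
eef_pos: [0.6037, -0.169, 0.2839]
tool_rot: [0.0, -0.014, 1.0, -0.0]
contact_force: [0.0, 0.4, -0.2]
gripper_width: 0.001
grasp_force: 0.0
```

Emit:
jog_arm(deltas=[[0,0,0,0,0,-0.149,0],[0,0,0,0,0,-0.149,0],[0,0,0,0,0,-0.149,0],[0,0,0,0,0,-0.149,0],[0,0,0,0,0,-0.149,0],[0,0,0,0,0,-0.149,0],[0,0,0,0,0,-0.149,0],[0,0,0,0,0,-0.149,0],[0,0,0,0,0,-0.149,0],[0,0,0,0,0,-0.149,0]])

```text
t: 8.9
eef_pos: [0.6037, -0.1689, 0.2839]
tool_rot: [0.0, 0.667, 0.745, 0.0]
contact_force: [0.5, -0.5, 0.1]
gripper_width: -0.0
grasp_force: 0.0
```

Emit:
jog_arm(deltas=[[0,0,0,0,0,-0.149,0],[0,0,0,0,0,-0.149,0],[0,0,0,0,0,-0.149,0],[0,0,0,0,0,-0.149,0],[0,0,0,0,0,-0.149,0],[0,0,0,0,0,0,0],[0,0,0,0,0,0,0]])

```text
t: 9.6
eef_pos: [0.6041, -0.1687, 0.2837]
tool_rot: [0.0, 0.89, 0.456, 0.0]
contact_force: [-0.2, -0.7, 0.4]
gripper_width: 0.0
grasp_force: 0.0
```

```bash
python3 - <<'E'
from s import *
st()
plan(313,328,3);plan(328,378,10);plan(378,428,10);plan(428,473,9)
import cv2
a=bot.read_camera("scene")["img"][150:300,200:360,::-1];cv2.imwrite("pics/s3.png",cv2.resize(a,(640,600),interpolation=cv2.INTER_CUBIC))
E
```

```text
t 9.6 p [ 0.6041 -0.1687  0.2837] zax [ 0. -0. -1.] yaw_y -35.8 F [-0.2 -0.7  0.4] q [ 0.45  0.4  -0.37  1.62  0.15  1.15 -0.58]
target start [ 0.6068 -0.1627]
[[0.006, 0.003], [0.0057, 0.0035], [0.0054, 0.0039]] turn 0.0873
target start [ 0.6238 -0.1524]
[[0.005, 0.0044], [0.0046, 0.0048], [0.0042, 0.0052], [0.0037, 0.0055], [0.0032, 0.0058], [0.0027, 0.0061], [0.0021, 0.0063], [0.0016, 0.0065], [0.001, 0.0066], [0.0004, 0.0066]] turn 0.0873
target start [ 0.6522 -0.0945]
[[-0.0002, 0.0066], [-0.0007, 0.0066], [-0.0013, 0.0065], [-0.0019, 0.0064], [-0.0024, 0.0062], [-0.003, 0.006], [-0.0035, 0.0057], [-0.0039, 0.0054], [-0.0044, 0.005], [-0.0048, 0.0046]] turn 0.0873
target start [ 0.6262 -0.0356]
[[-0.0052, 0.0042], [-0.0055, 0.0037], [-0.0058, 0.0032], [-0.0061, 0.0027], [-0.0063, 0.0021], [-0.0065, 0.0016], [-0.0066, 0.001], [-0.0066, 0.0004], [-0.0066, -0.0002]] turn 0.0873
```

View pics/s3.png

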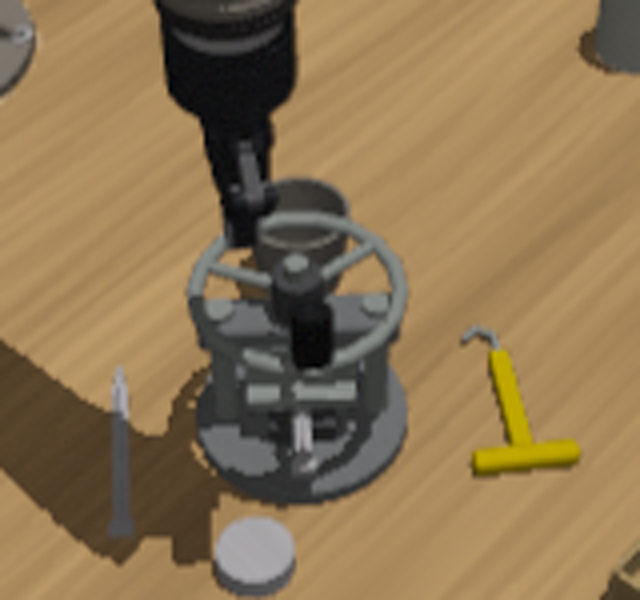

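The crop shows the handle at the near side, about (311,335), roughly 325°. I'll lower the fingers behind it and carry on.

Emit:
jog_arm(deltas=[[-0.001,0.005,-0.03,0,0,0,0],[0,0,-0.03,0,0,0,0],[0,0,-0.025,0,0,0,0],[0,0,-0.012,0,0,0,0],[0,0,-0.004,0,0,0,0],[0.0052,0.0029,0,0,0,0,0],[0.0052,0.0029,0,0,0,0,0],[0.0052,0.0029,0,0,0,0,0],[0.0052,0.0029,0,0,0,0.0873,0]])

```text
t: 10.55
eef_pos: [0.6237, -0.1532, 0.1831]
tool_rot: [0.0, 0.87, 0.493, -0.001]
contact_force: [-5.1, -3.0, 1.5]
gripper_width: -0.002
grasp_force: 2.9
```

```bash
python3 s.py
```

```text
t 10.55 p [ 0.6237 -0.1532  0.1831] zax [-0.002 -0.002 -1.   ] yaw_y -30.9 F [-5.1 -3.   1.5] q [ 0.41  0.52 -0.37  1.68  0.22  0.98 -0.58]
```

Emit:
jog_arm(deltas=[[0.005,0.0044,0,0,0,0.0873,0],[0.0046,0.0048,0,0,0,0.0873,0],[0.0042,0.0052,0,0,0,0.0873,0],[0.0037,0.0055,0,0,0,0.0873,0],[0.0032,0.0058,0,0,0,0.0873,0],[0.0027,0.0061,0,0,0,0.0873,0],[0.0021,0.0063,0,0,0,0.0873,0],[0.0016,0.0065,0,0,0,0.0873,0],[0.001,0.0066,0,0,0,0.0873,0],[0.0004,0.0066,0,0,0,0.0873,0]])

```text
t: 11.55
eef_pos: [0.6531, -0.0975, 0.183]
tool_rot: [0.001, 0.58, 0.815, -0.002]
contact_force: [-2.3, -7.6, 0.4]
gripper_width: -0.001
grasp_force: 3.0
```

```bash
python3 s.py
```

```text
t 11.55 p [ 0.6531 -0.0975  0.183 ] zax [ 0.    -0.004 -1.   ] yaw_y 19.1 F [-2.3 -7.6  0.4] q [ 0.45  0.58 -0.57  1.63  0.36  1.03  0.11]
```

Emit:
jog_arm(deltas=[[-0.0002,0.0066,0,0,0,0.0873,0],[-0.0007,0.0066,0,0,0,0.0873,0],[-0.0013,0.0065,0,0,0,0.0873,0],[-0.0019,0.0064,0,0,0,0.0873,0],[-0.0024,0.0062,0,0,0,0.0873,0],[-0.003,0.006,0,0,0,0.0873,0],[-0.0035,0.0057,0,0,0,0.0873,0],[-0.0039,0.0054,0,0,0,0.0873,0],[-0.0044,0.005,0,0,0,0.0873,0],[-0.0048,0.0046,0,0,0,0.0873,0]])

```text
t: 12.55
eef_pos: [0.629, -0.0375, 0.1835]
tool_rot: [0.002, 0.181, 0.983, -0.001]
contact_force: [4.6, -4.9, -1.6]
gripper_width: 0.0
grasp_force: 3.1
```

```bash
python3 s.py
```

```text
t 12.55 p [ 0.629  -0.0375  0.1835] zax [ 0.005 -0.003 -1.   ] yaw_y 69.2 F [ 4.6 -4.9 -1.6] q [ 0.52  0.59 -0.78  1.7   0.48  1.05  0.78]
```

Emit:
jog_arm(deltas=[[-0.0052,0.0042,0,0,0,0.0873,0],[-0.0055,0.0037,0,0,0,0.0873,0],[-0.0058,0.0032,0,0,0,0.0873,0],[-0.0061,0.0027,0,0,0,0.0873,0],[-0.0063,0.0021,0,0,0,0.0873,0],[-0.0065,0.0016,0,0,0,0.0873,0],[-0.0066,0.001,0,0,0,0.0873,0],[-0.0066,0.0004,0,0,0,0.0873,0],[-0.0066,-0.0002,0,0,0,0.0873,0],[-0.0066,-0.0007,0,0,0,0.0873,0]])

```text
t: 13.55
eef_pos: [0.5683, -0.0172, 0.1843]
tool_rot: [0.004, -0.253, 0.968, -0.001]
contact_force: [6.9, -0.3, -1.5]
gripper_width: 0.005
grasp_force: 3.0
```

```bash
python3 - <<'E'
from s import *
st();plan(478,493,6)
import cv2
a=bot.read_camera("top")["img"][150:270,240:360,::-1];cv2.imwrite("pics/t4.png",cv2.resize(a,(600,600),interpolation=cv2.INTER_CUBIC))
E
```

```text
t 13.55 p [ 0.5683 -0.0172  0.1843] zax [ 0.007  0.001 -1.   ] yaw_y 119.3 F [ 6.9 -0.3 -1.5] q [ 0.68  0.58 -1.02  1.84  0.58  1.04  1.51]
target start [ 0.5643 -0.0177]
[[-0.0033, -0.0006], [-0.0032, -0.0007], [-0.0032, -0.0009], [-0.0032, -0.001], [-0.0031, -0.0011], [-0.0031, -0.0013]] turn 0.0436
```

View pics/t4.png

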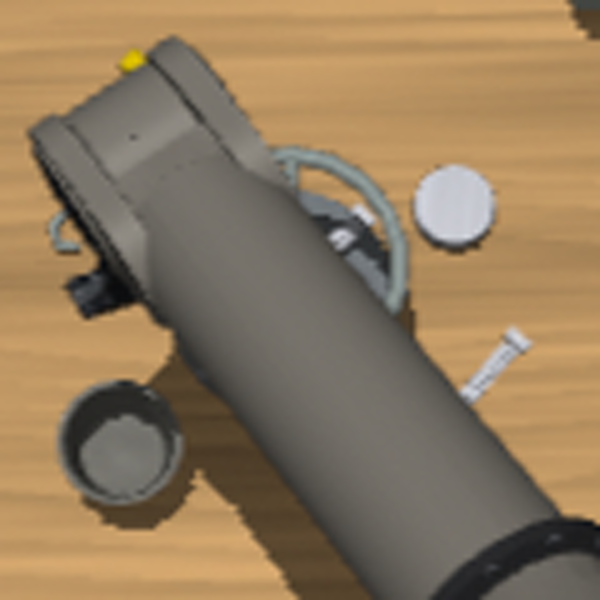

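The forearm hides the wheel in this view, with the tin, pot and peg unchanged. I'll push a little more, then back off clear to measure.

Emit:
jog_arm(deltas=[[-0.0033,-0.0006,0,0,0,0.0436,0],[-0.0032,-0.0007,0,0,0,0.0436,0],[-0.0032,-0.0009,0,0,0,0.0436,0],[0,0,0,0,0,0,0]])

```text
t: 14.0
eef_pos: [0.5578, -0.019, 0.1841]
tool_rot: [0.003, -0.314, 0.95, -0.0]
contact_force: [5.2, 0.6, 1.7]
gripper_width: 0.003
grasp_force: 2.3
```

```bash
python3 s.py
```

```text
t 14.0 p [ 0.5578 -0.019   0.1841] zax [ 0.005  0.001 -1.   ] yaw_y 126.6 F [5.2 0.6 1.7] q [ 0.71  0.58 -1.06  1.86  0.59  1.05  1.62]
```

Emit:
jog_arm(deltas=[[0.008,0.005,0,0,0,0,0],[0.008,0.005,0.005,0,0,0,0],[0,0,0.03,0,0,0,0],[0,0,0.04,0,0,0,0],[0,0,0.04,0,0,-0.14,0],[-0.01,-0.03,0.01,0,0,-0.14,0],[-0.016,-0.04,0,0,0,-0.14,0],[-0.016,-0.04,0,0,0,-0.14,0],[-0.016,-0.04,0,0,0,-0.14,0],[-0.016,-0.04,0,0,0,-0.14,0]])

```text
t: 15.0
eef_pos: [0.4969, -0.2003, 0.3079]
tool_rot: [0.0, 0.103, 0.995, 0.0]
contact_force: [0.8, -0.6, -1.1]
gripper_width: 0.001
grasp_force: 0.0
```

Emit:
jog_arm(deltas=[[-0.016,-0.04,0,0,0,-0.14,0],[-0.016,-0.04,0,0,0,-0.14,0],[-0.016,-0.04,0,0,0,-0.14,0],[-0.016,-0.04,0,0,0,-0.14,0],[-0.016,-0.04,0,0,0,-0.14,0],[0,0,0,0,0,0,0]])

```text
t: 15.6
eef_pos: [0.4139, -0.4059, 0.3069]
tool_rot: [-0.001, 0.442, 0.897, -0.001]
contact_force: [0.4, -0.2, -0.2]
gripper_width: -0.001
grasp_force: 0.0
```

```bash
python3 - <<'E'
from s import *
st()
import cv2
c=bot.read_camera("top")["img"];cv2.imwrite("pics/top_now.png",c[:,:,::-1])
a=c[150:270,240:360,::-1];cv2.imwrite("pics/t5.png",cv2.resize(a,(600,600),interpolation=cv2.INTER_CUBIC))
E
```

```text
t 15.6 p [ 0.4139 -0.4059  0.3069] zax [-0.002 -0.001 -1.   ] yaw_y 37.6 F [ 0.4 -0.2 -0.2] q [ 1.23  0.36 -0.72  1.69  0.26  1.19  1.1 ]
```

View pics/t5.png

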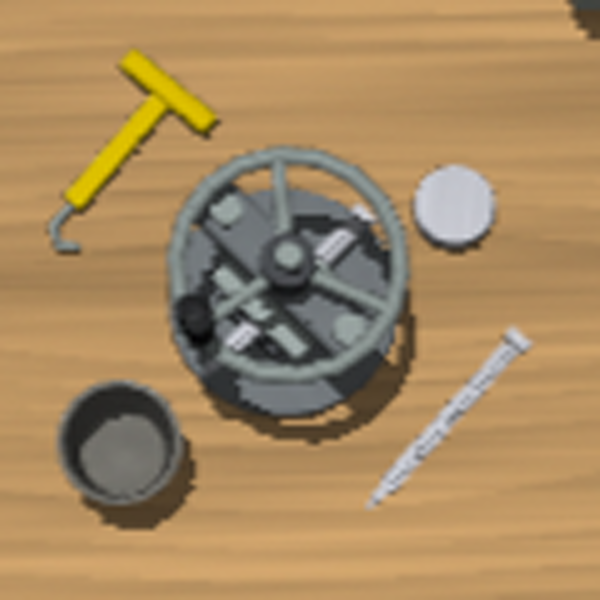

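The handle now sits at (195,315), against (207,333) at the start, so it is roughly 10° short. Bystanders are unmoved. I'll get the exact difference.

```bash
cat > ang.py <<'E'
import cv2,numpy as np
from h import ray
from station import bot
def ang(img,c):
    g=img.astype(float).max(2);res=[]
    m=np.zeros(g.shape,bool)
    k=(g<26); n,l,s,cc=cv2.connectedComponentsWithStats(k[205:232,265:292].astype(np.uint8))
    i=1+np.argmax(s[1:,4]);u,v=cc[i]+[265,205]
    p=ray(c,u,v,.19)-[.576,-.093,0];return s[i,4],round(u,2),round(v,2),np.degrees(np.arctan2(p[1],p[0])).round(2),np.hypot(*p[:2]).round(4)
def wheel_rot(a,b):
    # rotation of spokes: polar unwrap about screw axis at rim height (metric), circular correlation
    pass
if __name__=="__main__":
    c=bot.read_camera("top")
    old=cv2.resize(cv2.imread("pics/top0.png"),(560,420),interpolation=cv2.INTER_AREA)
    print(ang(old,c),ang(c["img"][:,:,::-1],c))
    # spokes: polar profile at radius 30-60 mm at z .147 sampled by projecting
    from scipy.spatial.transform import Rotation as R
    q=np.asarray(c["attitude"]);A=R.from_quat(q[[1,2,3,0]]).as_matrix()
    t=np.radians(np.arange(0,360,.5));C=np.array([.5771,-.0932])
    def prof(img,r):
        P=np.c_[C[0]+r*np.cos(t),C[1]+r*np.sin(t),np.full(t.size,.145)]
        d=(P-c["eye"])@A@c["K"].T;uv=(d[:,:2]/d[:,2:]).astype(np.float32)
        return cv2.remap(img,uv[None,:,0],uv[None,:,1],cv2.INTER_CUBIC)[0].astype(float).mean(1)
    a=c["img"][:,:,::-1]
    f=lambda r:(prof(old,r),prof(a,r))
    # at the upper and right spokes only (report peak positions, bright on dark)
    for r in(.04,.05,.058):
        for lo,hi in((-20,25),(235,285)):
            s=[]
            for p in f(r):
                i=(np.arange(lo*2,hi*2))%720;w=p[i]-np.median(p[i]);w=np.clip(w,0,None);j=np.argmax(w);sl=slice(max(0,j-10),j+11);s.append((lo+.5*np.average(np.arange(w.size)[sl],weights=w[sl])).round(1))
            print(r,lo,s)
E
python3 ang.py
```

```text
(np.int32(13), np.float64(281.92), np.float64(219.69), np.float64(140.61), np.float64(0.0781)) (np.int32(10), np.float64(279.4), np.float64(217.2), np.float64(132.5), np.float64(0.0776))
0.04 -20 [np.float64(13.0), np.float64(4.4)]
0.04 235 [np.float64(255.7), np.float64(245.8)]
0.05 -20 [np.float64(13.0), np.float64(5.0)]
0.05 235 [np.float64(255.4), np.float64(245.9)]
0.058 -20 [np.float64(-13.9), np.float64(5.3)]
0.058 235 [np.float64(255.0), np.float64(245.2)]
```

It still needs 8.8 ± 0.7° (spokes 8.3 and 9.7, handle 8.1). I'll go back behind the handle with the hand turned the other way.

Emit:
jog_arm(deltas=[[0.013,0.033,0,0,0,-0.132,0],[0.013,0.033,0,0,0,-0.132,0],[0.013,0.033,0,0,0,-0.132,0],[0.013,0.033,0,0,0,-0.132,0],[0.013,0.033,0,0,0,-0.132,0],[0.013,0.033,0,0,0,-0.132,0],[0.013,0.033,0,0,0,-0.132,0],[0.013,0.033,0,0,0,-0.132,0],[0.013,0.033,0,0,0,-0.132,0],[0.013,0.033,0,0,0,-0.132,0]])

```text
t: 16.7
eef_pos: [0.5475, -0.0653, 0.3078]
tool_rot: [-0.0, 0.896, 0.444, 0.0]
contact_force: [-0.0, 0.7, 0.2]
gripper_width: 0.001
grasp_force: 0.0
```

Emit:
jog_arm(deltas=[[0.013,0.033,0,0,0,-0.132,0],[0.013,0.033,0,0,0,-0.132,0],[0.002,0.001,-0.03,0,0,0,0],[0,0,-0.03,0,0,0,0],[0,0,-0.03,0,0,0,0],[0,0,-0.02,0,0,0,0],[0,0,-0.01,0,0,0,0],[0,0,-0.003,0,0,0,0],[0,0,0,0,0,0,0]])

```text
t: 17.6
eef_pos: [0.5755, -0.0015, 0.1849]
tool_rot: [-0.0, 0.946, 0.323, 0.0]
contact_force: [0.9, 0.2, 0.2]
gripper_width: 0.002
grasp_force: 0.0
```

```bash
python3 - <<'E'
from s import *
st();plan(107,125,4);plan(125,134,4)
E
```

```text
t 17.6 p [ 0.5755 -0.0015  0.1849] zax [ 0.001  0.    -1.   ] yaw_y -52.3 F [0.9 0.2 0.2] q [ 0.36  0.46 -0.6   1.83  0.31  0.95 -1.29]
target start [ 0.5789 -0.0168]
[[-0.006, -0.0], [-0.006, -0.0005], [-0.0059, -0.0009], [-0.0058, -0.0014]] turn 0.0785
target start [ 0.5552 -0.0197]
[[-0.0029, -0.0009], [-0.0028, -0.001], [-0.0028, -0.0011], [-0.0027, -0.0012]] turn 0.0393
```

Emit:
jog_arm(deltas=[[0,-0.0075,-0.001,0,0,0,0],[0,-0.0075,0,0,0,0,0],[-0.005,-0.0005,0,0,0,0,0],[-0.005,-0.0005,0,0,0,0,0],[-0.004,-0.0007,0,0,0,0,0],[-0.002,-0.0007,0,0,0,0,0],[0,0,0,0,0,0,0]])

```text
t: 18.3
eef_pos: [0.559, -0.0198, 0.1835]
tool_rot: [0.0, 0.947, 0.322, 0.0]
contact_force: [0.1, -0.8, 0.2]
gripper_width: -0.001
grasp_force: 0.0
```

```bash
python3 s.py
```

```text
t 18.3 p [ 0.559  -0.0198  0.1835] zax [ 0. -0. -1.] yaw_y -52.4 F [ 0.1 -0.8  0.2] q [ 0.4   0.43 -0.61  1.87  0.3   0.93 -1.26]
```

Emit:
jog_arm(deltas=[[-0.003,-0.0006,0,0,0,0.0393,0],[-0.003,-0.0008,0,0,0,0.0393,0],[-0.003,-0.001,0,0,0,0.0393,0],[-0.003,-0.001,0,0,0,0.0393,0],[0,0,0,0,0,0,0]])

```text
t: 18.8
eef_pos: [0.5489, -0.0224, 0.184]
tool_rot: [0.0, 0.918, 0.396, 0.002]
contact_force: [5.0, 2.0, -1.2]
gripper_width: 0.001
grasp_force: 2.3
```

```bash
python3 s.py
```

```text
t 18.8 p [ 0.5489 -0.0224  0.184 ] zax [ 0.004  0.001 -1.   ] yaw_y -43.3 F [ 5.   2.  -1.2] q [ 0.44  0.42 -0.65  1.89  0.32  0.92 -1.11]
```

Emit:
jog_arm(deltas=[[-0.0022,-0.0012,0,0,0,0,0],[0,0,0,0,0,0,0]])

```text
t: 19.0
eef_pos: [0.5467, -0.0236, 0.1841]
tool_rot: [0.0, 0.918, 0.396, 0.002]
contact_force: [4.7, 1.4, -0.5]
gripper_width: 0.003
grasp_force: 2.2
```

```bash
python3 s.py
```

```text
t 19.0 p [ 0.5467 -0.0236  0.1841] zax [ 0.004  0.001 -1.   ] yaw_y -43.4 F [ 4.7  1.4 -0.5] q [ 0.45  0.42 -0.65  1.9   0.31  0.92 -1.11]
```

Emit:
jog_arm(deltas=[[0.008,0.006,0,0,0,0,0],[0.008,0.006,0.005,0,0,0,0],[0,0,0.03,0,0,0,0],[0,0,0.04,0,0,0,0],[0,0,0.04,0,0,0,0],[-0.01,-0.03,0.01,0,0,0,0],[-0.016,-0.04,0,0,0,0,0],[-0.016,-0.04,0,0,0,0,0],[-0.016,-0.04,0,0,0,0,0],[-0.016,-0.04,0,0,0,0,0]])

```text
t: 20.0
eef_pos: [0.4867, -0.2035, 0.3088]
tool_rot: [0.0, 0.918, 0.396, 0.0]
contact_force: [1.3, -1.5, 0.9]
gripper_width: -0.001
grasp_force: 0.0
```

Emit:
jog_arm(deltas=[[-0.016,-0.04,0,0,0,0,0],[-0.016,-0.04,0,0,0,0,0],[-0.016,-0.04,0,0,0,0,0],[-0.016,-0.04,0,0,0,0,0],[-0.016,-0.04,0,0,0,0,0],[0,0,0,0,0,0,0]])

```text
t: 20.6
eef_pos: [0.4034, -0.4089, 0.3079]
tool_rot: [0.0, 0.92, 0.391, -0.001]
contact_force: [-0.6, 0.4, -0.5]
gripper_width: 0.002
grasp_force: 0.0
```

```bash
python3 s.py; python3 ang.py; python3 - <<'E'
from station import bot
import cv2,numpy as np
old=cv2.imread("pics/crop.png");a=cv2.resize(bot.read_camera("top")["img"][150:270,240:360,::-1],(600,600),interpolation=cv2.INTER_CUBIC)
cv2.imwrite("pics/fin.png",np.hstack([cv2.resize(x,(400,400)) for x in(a,cv2.absdiff(a,old))]))
E
```

```text
t 20.6 p [ 0.4034 -0.4089  0.3079] zax [-0.002 -0.002 -1.   ] yaw_y -44.0 F [-0.6  0.4 -0.5] q [ 1.06  0.3  -0.48  1.71  0.15  1.17 -0.22]
(np.int32(13), np.float64(281.92), np.float64(219.69), np.float64(140.61), np.float64(0.0781)) (np.int32(15), np.float64(281.53), np.float64(219.27), np.float64(139.31), np.float64(0.0778))
0.04 -20 [np.float64(13.0), np.float64(12.6)]
0.04 235 [np.float64(255.7), np.float64(254.6)]
0.05 -20 [np.float64(13.0), np.float64(13.1)]
0.05 235 [np.float64(255.4), np.float64(254.6)]
0.058 -20 [np.float64(-13.9), np.float64(-0.2)]
0.058 235 [np.float64(255.0), np.float64(254.7)]
```

View pics/fin.png

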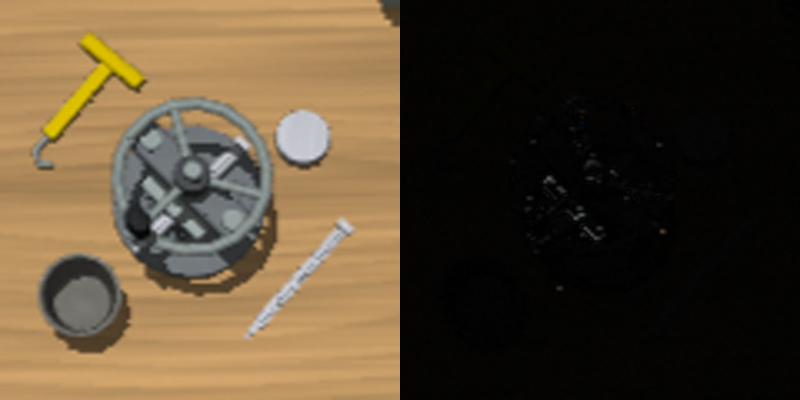

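The difference image on the right is nearly black. The wheel is within about 0.5° of where it began, only the raised plate differs, and the bystanders are unmoved. The hand is clear, so I'm handing in.

```bash
python3 -c "from station import bot;print(bot.hand_in())"
```

```text
the job is handed in; nothing more can be done
None
```

I backed the press off one full turn anticlockwise, to within about 0.5–1° of where the handle began by camera; the other items were unmoved, the hand is clear, and the job was handed in at about 21 s (no verdict was returned).

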